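# Take the long hang pack off its peg

## Robot

A 6-joint arm with a two-finger parallel gripper is mounted at the origin on a cart in front of the work surface, level with it; the furniture and walls round the work are solid. World frame = base frame: x ahead of the robot, y to its left, z up, the work surface at z = 0. Lengths are in mm, angles in rad, forces in N, time in s.
With the tool pointing down it reaches from about 350 to 875 mm from the base axis. Payload 4.2 kg.
Tool frame: the origin (TCP) lies midway between the tips of the shut fingers; the grasp point (between the pads) lies 19 mm behind it; z points along the fingers, y is the direction in which the jaws open and shut (so a half turn about z gives the same grasp; the last joint's range is limited). The gripper opens to 85 mm and grips with 20 to 120 N. Pads are 22 mm wide; open, the fingers measure 114 mm over their backs; the gripper's body (76 mm by 85 mm) begins 54 mm behind the grasp point. The pads swing forward as they close: fully open they stand 13 mm farther back than shut.
Start: joints at [1.527, 0.385, 0.008, 0, -1.194, -0.259], TCP at [186.339, 596.554, 231.312] pointing down, gripper open.
Joint ranges: [-3.14, 3.14], [-1.21, 2.06], [-1.07, 1.41], [-3.16, 2.05], [-2.99, -0.16], [-3.1, 3.1]. Speed limits (rad/s): [2.79, 2.79, 3.14, 3.14, 3.14, 3.14].

## Interface

Orientations are given as a unit quaternion [x, y, z, w].
In Python, from bench import readout, optics, workorder, nets gives the robot as it stands. The module is installed in compiled form; this text tells all that it offers.
- The arm moves only by the tool move_arm, never from a script. Its argument "steps" is a list of rows, each a list of 7 numbers: the opening, from -1 (shut) to 1 (fully open), so that 0 is half open, then the shift along the world's x, y, z in mm, then the turn, a rotation vector about the world's x, y, z in rad. In form: [[gripper, tx, ty, tz, wx, wy, wz], ...]. A call has 1 to 5 rows; each row is the pose to reach, as a shift and turn from the pose commanded when the call began; what a row does not reach only later rows make up. A row lasts 1/12 s, in which the tool goes at most 41.7 mm and 7.16 degrees, less where a joint would pass 70% of its speed; a pose out of reach is approached as far as the arm can. A call with a gripper value outside its range is refused whole. The fingers move at their own pace and stop on an object; the grip force is fixed at half the most. Time passes only in rows, so rows that repeat a pose let the fingers close. It gives the time, the measured TCP pose, the force and the opening at its end, in the units of the state.
- readout.read_state(): the state, without advancing time (a new reading comes with each control period).
- optics.get_image(name): name is "scene" or "top" or "wrist"; returns a dict with "frame" (420x560x3 uint8, blue, green, red), "fx", "fy", "cx", "cy" (pixels), "rvec" (rotation vector, rad) and "tvec" (3), from world to camera coordinates, as OpenCV has them. Camera axes: x right, y down, z forward; pixel columns grow to the right and rows downward; lengths in mm; the calibration is good to about 2 mm. A picture is of the moment at which its call begins. There is no depth.
- workorder.job_done(): hands the job in, once; it reports no verdict.
Trained networks look in a picture, given as the dict that the camera call returned (one of the last four; its "shot" number tells which), for a name from the list of things; names that differ only in an ending like _2 or _b are one class to them, and where a whole thing is asked for, a point or a joint stands for the part that bears it (a point fixed in the world has none). Each returns a list of dicts, best first, with "conf" (0 to 1); they miss things now and then, are a little off and sometimes report something else, mostly with a low value. They report only what shows in the picture. A call takes as long as a camera call.
- nets.silhouettes(name, picture): "region" (420x560 bool, what is visible of it) and "extent" ([left, top, right, bottom] in pixels, round what is visible of it).
- nets.tip_of(name, picture): "uv" ([column, row] in pixels: a listed point, or the origin of a listed thing).
The state is a dict: "clock": time; "joints": joint angles; "joint_vel": joint speeds; "joint_efforts": joint torques, N m; "position": TCP position; "ee_rot": TCP orientation; "contact_force": force on the tool from outside, world axes, zero at the start; "wrist_torque": the same for the moment, N m; "gripper_width": finger opening in mm.
Only numpy, scipy, OpenCV 4.12 (cv2) and the standard library are available. Lean on these libraries where they do the work, as an engineer would, in place of code of your own. Each camera call takes 0.05 s, during which the arm holds its last target.

## Task

Two clear hang packs with terminal strips hang on the two pegs of the small pegboard stand. Take the longer pack off its peg: raise it a little so that its window clears the upturned tip of the peg, draw it straight off along the peg, and stand it upright on its foot inside the shallow grey tray. Do not drop it, and leave the short pack hanging where it is.

Things in the scene. Friction and masses are not known exactly. Their poses are not given: they have to be found in the camera images.
- long_pack_window (a point): Long pack (card and clear plastic, loose, 0.1 kg, 162 tall): centre of its hang window, 24 wide (y) x 36 high. Card header round it, 6 thick (x), 50 wide (y), from 30 above to 24 below this point: grip its two side edges, fingers down. Window top rests on the peg. Below: clear body 28 x 44 x 100, foot 46 x 50 x 8, underside 132 below this point. Peg runs along x, tip at -x; z up. All mm.
- short_pack: Short pack, loose, same make and width but 112 mm tall, with a 4-way terminal strip; hangs on the other peg and stays there. Origin: middle of its window's upper edge, where it rests on the peg.
- stand: Fixed grey pegboard, 240 wide, 213 high. Origin: on the bench under the middle of the panel's face; base reaches x = -115. Pegs, 6 thick, 197 above the bench at y = +-60, run level along -x to x = -88, then up at 45 deg; tip ends at x = -103, 12 above the level part's top. Packs hang at x = -45 to -65, on either peg. Raised 12 to 30 (best 21), a pack slides off along -x untouched. z up. All mm.
- tray_in (a point): Fixed shallow grey plastic tray, open at the top, 160 x 140 x 20 mm (x, y, z) outside, walls 5 mm. This point is the centre of its inner floor (5 mm above the bench); x and y run along its sides, z up.

How it is judged (in metres and radians):
At the end, for the whole second after the job is handed in: The long pack stands at rest, upright within 7 degrees, with its foot flat on the tray's inner floor (window centre 126 to 138 mm above it, within 55 mm along x and 45 mm along y of the tray's centre), and the short pack hangs on its peg within 25 mm of where it hung (x of long_pack_window in the frame of tray_in between -0.055 and 0.055 m and y of long_pack_window in the frame of tray_in between -0.045 and 0.045 m and z of long_pack_window in the frame of tray_in between 0.126 and 0.138 m and angle between long_pack_window's own z axis and vertical below 0.12 rad and linear speed of long_pack below 0.02 m/s and distance of short_pack from where it was at the start of the episode below 0.025 m); the robot touches nothing.
It fails at once if the long pack is dropped: it falls or is thrown at more than 0.6 m/s with no finger touching it (linear speed of long_pack above 0.6 m/s and contact force between the fingers and long_pack below 0.05 N).
It fails at once if the short pack is knocked off its peg or pushed more than 40 mm (distance of short_pack from where it was at the start of the episode above 0.04 m).
It also fails if it takes over 37 s, if anything falls off the work surface, if the arm or the gripper's body presses on something with over 40 N, if the wrist force passes 120 N, or if a joint passes its speed limit or range.

## Working session

There is one attempt and no reset: what is moved stays moved. The work goes in short steps, Python scripts to look and compute and a tool call to move; the robot and the scene stay as the last step left them, time stands still between calls to the robot, and variables do not carry over. Pictures are saved under pics/ and viewed, and the job is handed in when it is done.

Besides the shell and the picture viewer there is one more tool, called after "Call:" as name([rows], argument=value, ...), one row to a line, values as JSON. move_arm: Moves the arm, as the interface text tells. Its arguments: {"type":"object","properties":{"steps":{"type":"array","items":{"type":"array","items":{"type":"number"}}}},"required":["steps"]}

```bash
mkdir -p pics; cat > h.py <<'E'
import numpy as np, cv2
from bench import readout, optics, workorder, nets
def P(im):
    R,_=cv2.Rodrigues(np.array(im["rvec"],float)); t=np.array(im["tvec"],float).ravel()
    K=np.array([[im["fx"],0,im["cx"]],[0,im["fy"],im["cy"]],[0,0,1.]])
    return K,R,t
def ray(im,uv):
    K,R,t=P(im); d=R.T@np.linalg.solve(K,np.array([uv[0],uv[1],1.])); return -R.T@t, d/np.linalg.norm(d)
def tri(obs):
    A=np.zeros((3,3));b=np.zeros(3)
    for im,uv in obs:
        o,d=ray(im,uv);M=np.eye(3)-np.outer(d,d);A+=M;b+=M@o
    x=np.linalg.solve(A,b)
    res=[np.linalg.norm((np.eye(3)-np.outer(d,d))@(x-o)) for o,d in [ray(i,u) for i,u in obs]]
    return x,res
def proj(im,X):
    K,R,t=P(im); p=K@(R@np.array(X,float)+t); return p[:2]/p[2]
def atz(im,uv,z):
    o,d=ray(im,uv); return o+d*(z-o[2])/d[2]
E
python3 - <<'E'
from h import *
s=readout.read_state(); print(s)
ims={}
for n in ["scene","top","wrist"]:
    im=optics.get_image(n); ims[n]=im; cv2.imwrite(f"pics/a_{n}.png",im["frame"])
    print(n,ray(im,(280,210)))
    for k in ["long_pack_window","short_pack","stand","tray_in"]:
        print(n,k,[(np.round(r["uv"],1).tolist(),round(r["conf"],2)) for r in nets.tip_of(k,im)][:3])
import pickle; pickle.dump(ims,open("a.pkl","wb"))
E
```

```text
{'clock': 0.0, 'joints': array([ 1.52658045e+00,  3.85548681e-01,  6.61180829e-03, -4.90583156e-04,
       -1.19401093e+00, -2.58608117e-01]), 'joint_vel': array([-0.00087922, -0.00056328, -0.00019034, -0.00074418,  0.00113645,
       -0.00148329]), 'joint_efforts': array([ 1.08981549e-03, -3.92287517e+01,  1.88394678e+01,  4.18592423e+00,
       -4.63235963e-03, -1.84857377e-06]), 'position': array([186.19025574, 596.00058074, 230.22211025]), 'ee_rot': array([ 9.88544835e-01, -1.50923493e-01, -1.11584729e-04,  1.09395675e-03]), 'contact_force': array([ 0.00298525, -0.47492676,  0.72644924]), 'wrist_torque': array([0.0296921 , 0.00093167, 0.0140005 ]), 'gripper_width': 85.42868263839074}
scene (array([137.02679139, 322.5968842 , 831.86732212]), array([ 0.44226483, -0.5300623 , -0.72348861]))
scene long_pack_window [([337.6, 222.9], 0.17)]
scene short_pack [([178.2, 236.0], 0.55), ([232.4, 221.5], 0.46)]
scene stand [([200.5, 266.5], 0.63)]
scene tray_in [([341.8, 217.5], 0.75)]
top (array([ 358.53645564, -107.506332  , 1053.9250478 ]), array([ 0.2296778 , -0.05022436, -0.97196997]))
top long_pack_window [([239.1, 207.6], 0.83)]
top short_pack [([185.2, 197.8], 0.72)]
top stand [([225.8, 203.3], 0.94)]
top tray_in [([364.7, 233.3], 0.95)]
wrist (array([252.07750869, 576.82343635, 373.13492086]), array([-0.25144964,  0.07638743, -0.9648513 ]))
wrist long_pack_window []
wrist short_pack []
wrist stand []
wrist tray_in []
```

View pics/a_scene.png

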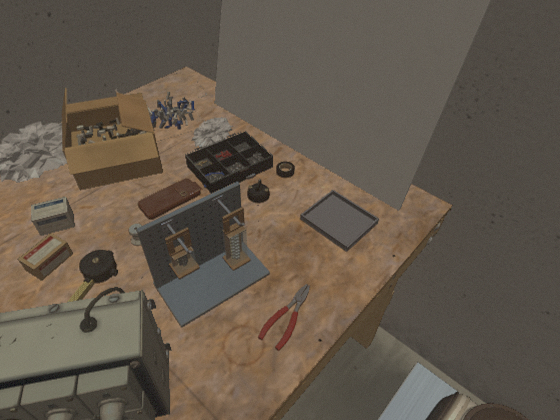

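View pics/a_top.png

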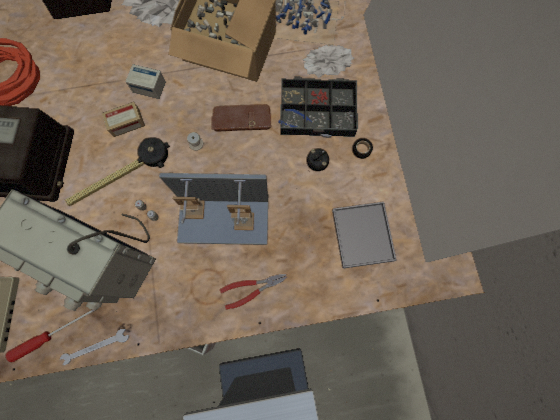

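```bash
python3 - <<'E'
from h import *
import pickle
ims=pickle.load(open("a.pkl","rb")); S,T=ims["scene"],ims["top"]
print("tray",tri([(S,(341.8,217.5)),(T,(364.7,233.3))]), atz(T,(364.7,233.3),5), atz(S,(341.8,217.5),5))
print("stand",tri([(S,(200.5,266.5)),(T,(225.8,203.3))]), atz(T,(225.8,203.3),0),atz(S,(200.5,266.5),0))
for uv in [(178.2,236),(232.4,221.5)]:
  for t in [(239.1,207.6),(185.2,197.8)]:
    print(uv,t,tri([(S,uv),(T,t)]))
E
```

```text
tray (array([ 500.98210056, -372.90643385,    9.03787074]), [np.float64(2.436412081982182), np.float64(2.436412081982069)]) [ 503.71655037 -372.83076952    5.        ] [ 500.57528511 -377.40888951    5.        ]
stand (array([658.87082353, -15.33944471,  -5.67526835]), [np.float64(5.9306367849589), np.float64(5.930636784958973)]) [652.22285515 -19.30434647   0.        ] [660.91475952 -10.33829826   0.        ]
(178.2, 236) (239.1, 207.6) (array([643.80559069, -19.71555016, 114.18357134]), [np.float64(54.73905957230533), np.float64(54.73905957230542)])
(178.2, 236) (185.2, 197.8) (array([624.67537852,  50.91953408, 199.16319415]), [np.float64(0.580308004138912), np.float64(0.5803080041388138)])
(232.4, 221.5) (239.1, 207.6) (array([587.74710926, -62.19397786, 177.9967877 ]), [np.float64(0.46866793118016287), np.float64(0.468667931180094)])
(232.4, 221.5) (185.2, 197.8) (array([555.83981383,  13.84434932, 291.55490997]), [np.float64(42.598712325466735), np.float64(42.59871232546652)])
```

The scene and top views show the stand, with the long pack on the right-hand (-y) peg at about scene (235,240) and top (240,215). The short pack is on the left peg. The tray is at top (364,234). The stand's yaw still needs measuring, so I'll zoom in.

```bash
python3 - <<'E'
from h import *
import pickle
ims=pickle.load(open("a.pkl","rb")); S,T=ims["scene"],ims["top"]
cv2.imwrite("pics/z_s.png",cv2.resize(S["frame"][180:325,130:280],None,fx=4,fy=4,interpolation=cv2.INTER_CUBIC))
cv2.imwrite("pics/z_t.png",cv2.resize(T["frame"][160:255,150:280],None,fx=6,fy=6,interpolation=cv2.INTER_CUBIC))
cv2.imwrite("pics/z_tr.png",cv2.resize(T["frame"][190:280,320:410],None,fx=6,fy=6,interpolation=cv2.INTER_CUBIC))
E
```

```text
(no output)
```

View pics/z_s.png

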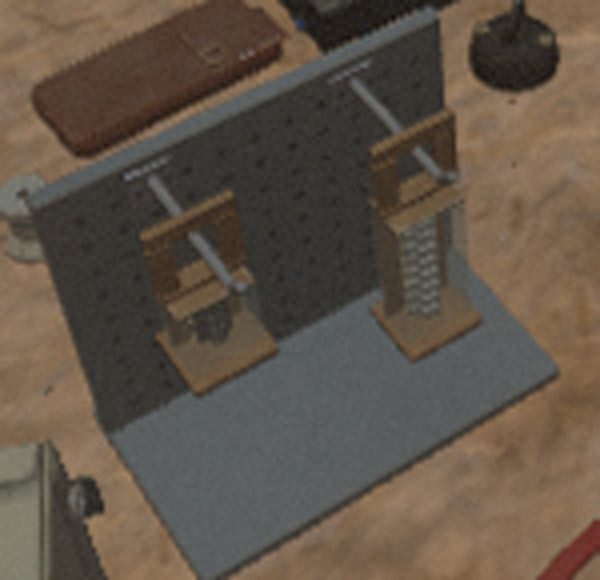

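View pics/z_t.png

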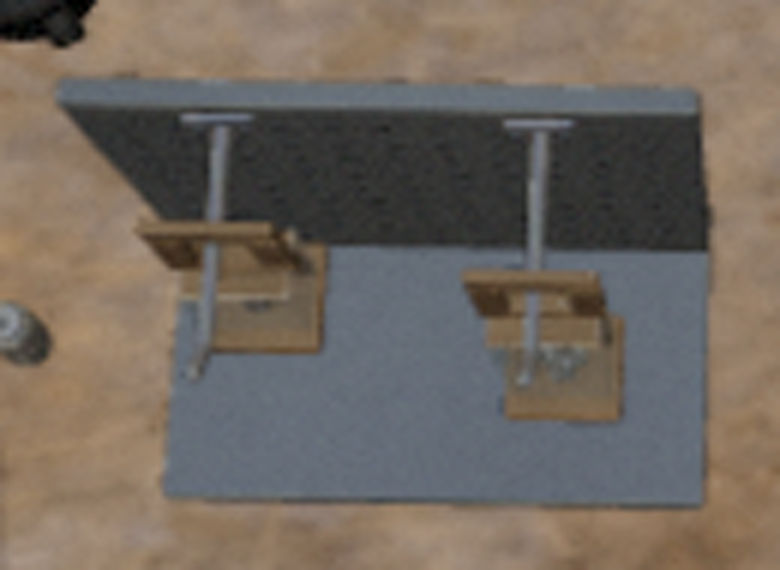

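View pics/z_tr.png

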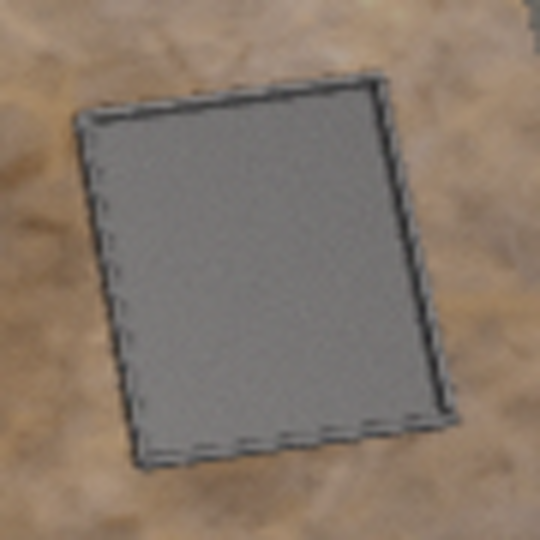

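```bash
cat > fit.py <<'E'
from h import *
import pickle
from scipy.optimize import least_squares
ims=pickle.load(open("a.pkl","rb")); S,T=ims["scene"],ims["top"]
zt=lambda x,y:(150+(x+.5)/6-.5,160+(y+.5)/6-.5)
zs=lambda x,y:(130+(x+.5)/4-.5,180+(y+.5)/4-.5)
B='b'
obs=[(T,zt(165,497),(-115,120,B)),(T,zt(703,505),(-115,-120,B)),(T,zt(707,250),(0,-120,B)),
(T,zt(68,103),(0,120,213)),(T,zt(697,113),(0,-120,213)),(T,zt(218,127),(0,60,197)),(T,zt(540,132),(0,-60,197)),
(T,zt(195,370),(-101,60,210)),(T,zt(523,378),(-101,-60,210)),
(S,zs(205,578),(-115,120,B)),(S,zs(558,370),(-115,-120,B)),(S,zs(110,437),(0,120,B)),
(S,zs(40,208),(0,120,213)),(S,zs(437,22),(0,-120,213)),(S,zs(240,287),(-101,60,210)),(S,zs(450,178),(-101,-60,210))]
def W(p,X):
    c,s=np.cos(p[2]),np.sin(p[2]); z=p[3] if X[2]=='b' else X[2]
    return np.array([p[0]+c*X[0]-s*X[1],p[1]+s*X[0]+c*X[1],z+p[4]])
f=lambda p:np.concatenate([(proj(i,W(p,X))-uv) for i,uv,X in obs])
r=least_squares(f,[655,-15,-.2,8,0],loss='soft_l1')
print(r.x,np.degrees(r.x[2])); print(np.round(f(r.x).reshape(-1,2),1).tolist())
p=r.x;c,s=np.cos(p[2]),np.sin(p[2])
def loc(X): d=np.array(X)[:2]-p[:2]; return c*d[0]+s*d[1],-s*d[0]+c*d[1]
print("long",loc((587.7,-62.2)),"short",loc((624.7,50.9)))
# tray
zr=lambda x,y:(320+(x+.5)/6-.5,190+(y+.5)/6-.5)
q=np.array([atz(T,zr(*a),20)[:2] for a in [(78,113),(382,78),(455,420),(140,467)]])
print(q, q.mean(0),[np.linalg.norm(q[i]-q[i-1]) for i in range(4)], [np.degrees(np.arctan2(*(q[i]-q[i-1])[::-1])) for i in range(4)])
# pack header top corners: scene & top
print("top L",tri([(T,zt(140,222)) ,(S,zs(142,238))]))
print("long hdr L",tri([(T,zt(466,275)) ,(S,zs(373,155))]),"R",tri([(T,zt(603,275)) ,(S,zs(455,112))]))
E
python3 fit.py
```

```text
[ 6.58637856e+02 -1.53280747e+01 -1.95581885e-01  1.15812915e+01
 -4.77554534e+00] -11.206016545267966
[[-0.9, -0.7], [-0.1, -0.3], [0.3, 0.2], [-2.3, -0.2], [0.1, -0.0], [1.0, -1.6], [0.1, -1.4], [-0.0, 0.3], [0.4, -0.1], [-0.3, 1.4], [0.7, -0.3], [-0.0, -0.0], [-1.6, 0.8], [1.2, -1.0], [0.6, 0.8], [0.7, 0.5]]
long (np.float64(-60.47644195842337), np.float64(-59.76417603092267)) short (np.float64(-46.16141135287867), np.float64(58.370026885769995))
[[ 582.40896724 -300.15268329]
 [ 574.26371563 -437.42910586]
 [ 420.61805282 -431.21896345]
 [ 424.85300837 -293.23168938]] [ 500.53593601 -365.50811049] [np.float64(157.7078955956132), np.float64(137.5178581678457), np.float64(153.77111422952933), np.float64(138.05224610622346)] [np.float64(-2.515226858285358), np.float64(-93.39564515354542), np.float64(177.6854447269381), np.float64(88.24209196799673)]
top L (array([630.35139036,  76.27851773, 206.90550693]), [np.float64(0.04852593956750442), np.float64(0.0485259395674356)])
long hdr L (array([589.87915268, -38.83827654, 205.02213509]), [np.float64(0.13328044408807524), np.float64(0.13328044408795764)]) R (array([580.57751175, -88.49019646, 205.89433704]), [np.float64(0.1338164325036601), np.float64(0.13381643250357042)])
```

```bash
python3 - <<'E'
from h import *
import pickle
ims=pickle.load(open("a.pkl","rb")); S,T=ims["scene"],ims["top"]
print(tri([(S,(90,323)),(T,(74,248))]))
print(tri([(S,(143,297)),(T,(152,263))]))
print(tri([(S,(118,292)),(T,(150,238))]), "loop")
for uv in [(0,195),(155,260),(75,300)]: print(atz(T,uv,150))
E
```

```text
(array([543.0408552 , 274.26907776, 254.7202363 ]), [np.float64(0.19529396726830536), np.float64(0.19529396726826545)])
(array([518.19769558, 161.71230262, 213.01834696]), [np.float64(36.38573003075241), np.float64(36.385730030752256)])
(array([582.29563138, 175.14070195, 175.2326293 ]), [np.float64(39.60242815118686), np.float64(39.602428151186835)]) loop
[724.32831924 490.48901046 150.        ]
[507.38924272 144.86895451 150.        ]
[450.73025815 327.32838742 150.        ]
```

Call:
move_arm([
  [1, 5, -8, 40, 0, 0, 0],
  [1, 10, -20, 78, 0, 0, 0.02],
  [1, 20, -38, 112, 0, 0, 0.04],
  [1, 35, -60, 142, 0, 0, 0.07],
  [1, 50, -85, 170, 0, 0, 0.11],
])

```text
clock: 1.17
position: [236.6, 511.1, 403.3]
ee_rot: [0.995, -0.095, 0.0, -0.001]
contact_force: [1.1, 0.7, -0.3]
gripper_width: 85.3
```

Call:
move_arm([
  [1, 20, -35, 0, 0, 0, 0],
  [1, 40, -70, 0, 0, 0, 0],
  [1, 60, -105, 0, 0, 0, 0],
  [1, 80, -140, 0, 0, 0, 0],
  [1, 100, -175, 0, 0, 0, 0],
])

```text
clock: 1.58
position: [336.7, 334.6, 401.7]
ee_rot: [0.995, -0.096, 0.0, -0.0]
contact_force: [0.6, 0.2, 0.2]
gripper_width: 85.4
```

Call:
move_arm([
  [1, 20, -35, 0, 0, 0, 0],
  [1, 40, -70, 0, 0, 0, 0],
  [1, 60, -105, 0, 0, 0, 0],
  [1, 80, -140, 0, 0, 0, 0],
  [1, 100, -175, 0, 0, 0, 0],
])

```text
clock: 2.0
position: [436.7, 159.6, 401.8]
ee_rot: [0.995, -0.096, 0.0, -0.0]
contact_force: [0.4, 0.6, 0.2]
gripper_width: 85.6
```

Call:
move_arm([
  [1, 25, -35, -6, 0, 0, 0],
  [1, 50, -70, -15, 0, 0, 0],
  [1, 75, -105, -25, 0, 0, 0],
  [1, 100, -140, -35, 0, 0, 0],
  [1, 125, -175, -45, 0, 0, 0],
])

```text
clock: 2.42
position: [555.5, -6.3, 358.8]
ee_rot: [0.995, -0.096, 0.0, -0.0]
contact_force: [2.2, 2.2, -0.0]
gripper_width: 85.7
```

Call:
move_arm([
  [1, 15, -25, -10, 0, 0, 0],
  [1, 25, -49, -20, 0, 0, 0],
  [1, 25, -49, -20, 0, 0, 0],
  [1, 25, -49, -20, 0, 0, 0],
])

```text
clock: 2.75
position: [579.8, -54.5, 337.7]
ee_rot: [0.995, -0.098, -0.001, 0.0]
contact_force: [-0.3, 0.4, -0.4]
gripper_width: 85.4
```

```bash
python3 - <<'E'
from h import *
import pickle
s=readout.read_state(); print(s["clock"],s["position"],s["ee_rot"],s["joints"])
W=optics.get_image("wrist");T=optics.get_image("top");S=optics.get_image("scene")
cv2.imwrite("pics/b_w.png",W["frame"]);cv2.imwrite("pics/b_s.png",S["frame"]);pickle.dump(dict(W=W,T=T,S=S,s=s),open("b.pkl","wb"))
for n,im in [("W",W),("S",S),("T",T)]:
  for k in ["long_pack_window","short_pack","stand","tray_in"]:
    print(n,k,[(np.round(r["uv"],1).tolist(),round(r["conf"],2)) for r in nets.tip_of(k,im)][:3])
print(ray(W,(280,210)), proj(W,(585,-63,209)), proj(W,(587,-62,179)))
E
```

```text
2.75 [579.78858749 -54.51417418 337.68889552] [ 9.95226371e-01 -9.75854673e-02 -1.21181614e-03  2.78915678e-04] [ 1.84151232e-01  2.59575602e-01  9.00468392e-02 -1.40330030e-04
 -1.40375071e+00  1.19118641e+00]
W long_pack_window [([286.3, 192.4], 0.57)]
W short_pack [([148.3, 174.4], 0.74)]
W stand [([239.7, 121.0], 0.91)]
W tray_in [([500.4, 182.2], 0.88)]
S long_pack_window [([232.7, 221.0], 0.61)]
S short_pack [([198.8, 266.3], 0.47)]
S stand [([200.7, 268.7], 0.72)]
S tray_in []
T long_pack_window [([239.1, 207.1], 0.78)]
T short_pack [([183.8, 195.7], 0.96)]
T stand [([228.4, 202.2], 0.81)]
T tray_in [([362.7, 232.8], 0.71)]
(array([647.68823931, -67.08069886, 479.38782822]), array([-0.26058694,  0.04872443, -0.96422009])) [288.84147943 196.13062888] [286.45884222 186.95503928]
```

View pics/b_w.png

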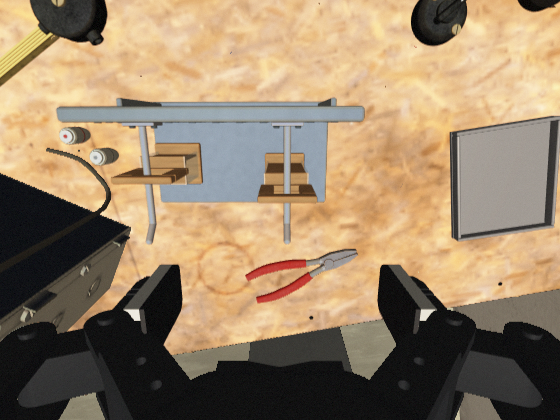

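```bash
python3 - <<'E'
from h import *
import pickle
b=pickle.load(open("b.pkl","rb"))
cv2.imwrite("pics/b_wz.png",cv2.resize(b["W"]["frame"][140:260,230:350],None,fx=5,fy=5,interpolation=cv2.INTER_CUBIC))
cv2.imwrite("pics/b_wt.png",cv2.resize(b["W"]["frame"][105:255,440:560],None,fx=4,fy=4,interpolation=cv2.INTER_CUBIC))
E
```

```text
(no output)
```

View pics/b_wz.png

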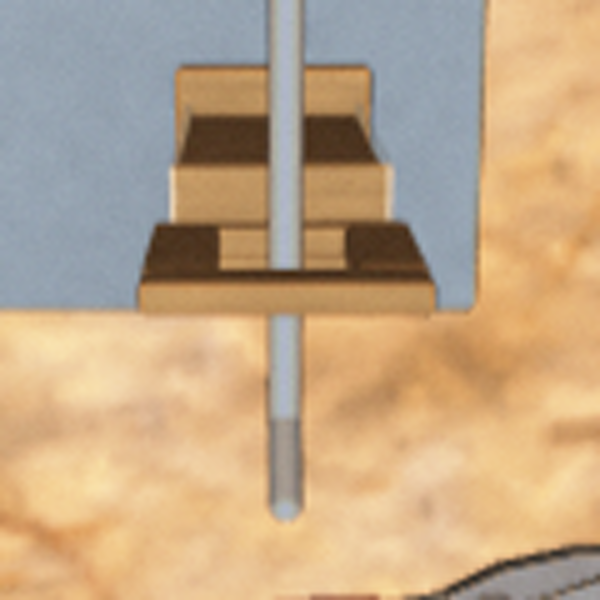

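View pics/b_wt.png

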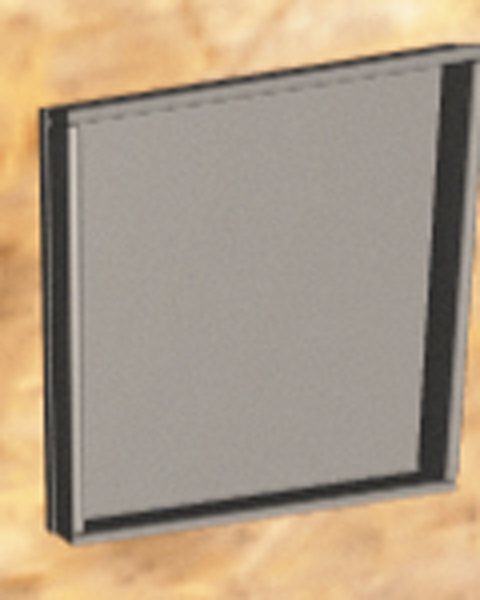

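```bash
python3 - <<'E'
from h import *
import pickle
b=pickle.load(open("b.pkl","rb")); W=b["W"]
a=pickle.load(open("a.pkl","rb"));T=a["top"];S=a["scene"]
zw=lambda x,y:(230+(x+.5)/5-.5,140+(y+.5)/5-.5)
zt=lambda x,y:(150+(x+.5)/6-.5,160+(y+.5)/6-.5)
zs=lambda x,y:(130+(x+.5)/4-.5,180+(y+.5)/4-.5)
L=[(W,zw(140,297)),(T,zt(466,277)),(S,zs(374,155))];R=[(W,zw(435,297)),(T,zt(603,277)),(S,zs(455,113))]
l,r=tri(L),tri(R);print(l,r,(l[0]+r[0])/2,np.degrees(np.arctan2(*(l[0]-r[0])[1::-1]))-90)
print("orientation of arctan",l[0]-r[0])
for z in (206,209,212):
  x,y=atz(W,zw(140,297),z),atz(W,zw(435,297),z);print(z,(x+y)/2,np.linalg.norm(x-y))
# peg tip
print("tip",tri([(W,zw(286,512)),(T,zt(523,378)),(S,zs(450,178))]))
zq=lambda x,y:(440+(x+.5)/4-.5,105+(y+.5)/4-.5)
q=np.array([atz(W,zq(*p),20)[:2] for p in [(70,112),(482,47),(458,487),(72,543)]])
print(q,q.mean(0),[np.linalg.norm(q[i]-q[i-1]) for i in range(4)])
print("tray nets",tri([(W,(500.4,182.2)),(T,(364.7,233.3)),(S,(341.8,217.5))]),atz(W,(500.4,182.2),5))
E
```

```text
(array([587.7769789 , -37.77516108, 207.95842436]), [np.float64(1.1169705703694834), np.float64(1.3410283179013411), np.float64(0.3184504660919967)]) (array([578.52510015, -86.79944856, 208.30101441]), [np.float64(1.4899981356816046), np.float64(1.7361601210848112), np.float64(0.3333505997919459)]) [583.15103953 -62.28730482 208.12971939] -10.687184361174914
orientation of arctan [ 9.25187875 49.02428749 -0.34259005]
206 [582.13719497 -61.04401532 206.        ] 50.06657210769981
209 [582.85651424 -61.1102584  209.        ] 49.517170485465755
212 [583.57583351 -61.17650147 212.        ] 48.96776886323168
tip (array([546.5235084 , -53.21468687, 209.80131173]), [np.float64(1.151337735633895), np.float64(0.8730367229847233), np.float64(1.474681496468822)])
[[ 583.65565189 -299.54184992]
 [ 578.40037981 -435.49910322]
 [ 421.77853868 -431.97528294]
 [ 427.0824005  -292.50981254]] [ 502.72924272 -364.88151215] [np.float64(156.73108371125187), np.float64(136.05878365132844), np.float64(156.66147716733494), np.float64(139.56628671018336)]
tray nets (array([ 500.10153528, -369.92101854,    8.3291317 ]), [np.float64(5.787792699474155), np.float64(3.6570833819940693), np.float64(4.0379714127654935)]) [ 498.68076627 -365.34530038    5.        ]
```

```bash
python3 - <<'E'
from h import *
s=readout.read_state(); print(s["clock"],s["position"],s["ee_rot"])
E
```

```text
3.5 [579.8049316  -53.29984446 338.93209194] [ 9.95357899e-01 -9.62426713e-02  5.54129419e-06  1.03802246e-05]
```

Call:
move_arm([
  [1, 3, -8, -35, 0, 0, 0],
  [1, 3, -8, -70, 0, 0, 0],
  [1, 3, -8, -95, 0, 0, 0],
  [1, 3, -8, -100, 0, 0, 0],
  [1, 3, -8, -100, 0, 0, 0],
])

```text
clock: 3.92
position: [582.1, -61.6, 237.3]
ee_rot: [0.995, -0.096, -0.002, 0.001]
contact_force: [-0.6, -0.2, 0.6]
gripper_width: 85.4
```

```bash
python3 - <<'E'
from h import *
W=optics.get_image("wrist");cv2.imwrite("pics/c_w.png",W["frame"])
s=readout.read_state(); print(s["clock"],s["position"],s["ee_rot"])
print(proj(W,(583,-61.7,208.5)))
E
```

```text
3.9667 [583.35044092 -61.54683431 239.49443947] [ 9.95374716e-01 -9.60672925e-02  1.80013343e-04  4.67289404e-04]
[280.41407937 247.08282024]
```

View pics/c_w.png

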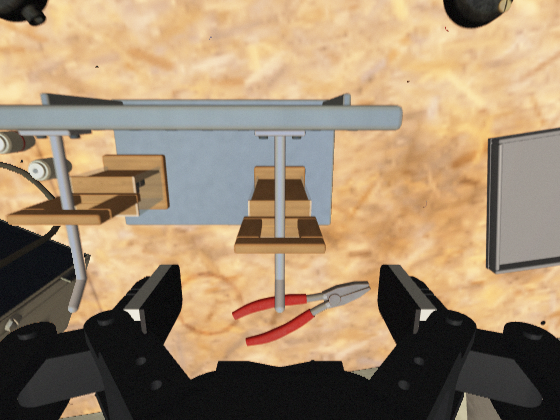

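The header top is centred at (280,248) between the open fingers and matches the projected estimate of (280,247). Descending.

Call:
move_arm([
  [1, 0, 0, -30, 0, 0, 0],
  [1, 0, 0, -58, 0, 0, 0],
  [1, 0, 0, -74, 0, 0, 0],
  [1, 0, 0, -78, 0, 0, 0],
  [1, 0, 0, -78, 0, 0, 0],
])

```text
clock: 4.38
position: [583.7, -61.4, 161.9]
ee_rot: [0.995, -0.096, 0.001, 0.0]
contact_force: [-0.1, 0.4, -0.1]
gripper_width: 85.5
```

Call:
move_arm([
  [0.5, 0, 0, 0, 0, 0, 0],
  [0.3, 0, 0, 0, 0, 0, 0],
  [0.2, 0, 0, 0, 0, 0, 0],
  [0.1, 0, 0, 0, 0, 0, 0],
  [0, 0, 0, 0, 0, 0, 0],
])

```text
clock: 4.8
position: [584.1, -61.2, 163.0]
ee_rot: [0.995, -0.096, 0.002, -0.0]
contact_force: [-0.1, 1.1, 5.8]
gripper_width: 48.9
```

Call:
move_arm([
  [-0.5, 0, 0, 0, 0, 0, 0],
  [-1, 0, 0, 0, 0, 0, 0],
  [-1, 0, 0, 0, 0, 0, 0],
  [-1, 0, 0, 0, 0, 0, 0],
  [-1, 0, 0, 0, 0, 0, 0],
])

```text
clock: 5.22
position: [584.2, -61.2, 162.9]
ee_rot: [0.995, -0.096, 0.002, -0.0]
contact_force: [0.3, 0.9, 5.8]
gripper_width: 49.4
```

```bash
python3 - <<'E'
from h import *
W=optics.get_image("wrist");cv2.imwrite("pics/d_w.png",W["frame"])
s=readout.read_state(); print(s["clock"],s["position"],s["ee_rot"],s["contact_force"],s["gripper_width"])
E
```

```text
5.2667 [584.16242311 -61.24896691 162.93633596] [ 9.95390987e-01 -9.58781751e-02  2.03634798e-03 -1.05203512e-04] [-0.78001126  1.02712287  5.57228238] 48.75899739559587
```

View pics/d_w.png

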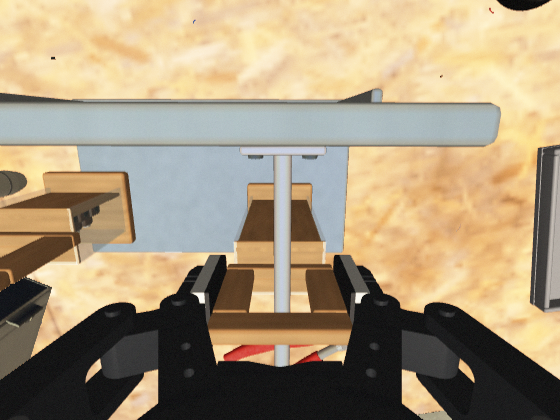

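The fingers grip the header edges at 49 mm, on both sides of the header at about (210,300) and (355,300). Lifting 21 mm.

Call:
move_arm([
  [-1, 0, 0, 6, 0, 0, 0],
  [-1, 0, 0, 12, 0, 0, 0],
  [-1, 0, 0, 18, 0, 0, 0],
  [-1, 0, 0, 21, 0, 0, 0],
  [-1, 0, 0, 21, 0, 0, 0],
])

```text
clock: 5.68
position: [583.2, -61.4, 182.8]
ee_rot: [0.995, -0.096, 0.001, -0.0]
contact_force: [-0.2, -0.7, -1.0]
gripper_width: 49.5
```

```bash
python3 - <<'E'
from h import *
W=optics.get_image("wrist");cv2.imwrite("pics/e_w.png",W["frame"])
S=optics.get_image("scene");cv2.imwrite("pics/e_s.png",cv2.resize(S["frame"][150:325,130:330],None,fx=4,fy=3.4,interpolation=cv2.INTER_CUBIC))
s=readout.read_state(); print(s["clock"],s["position"],s["contact_force"],s["wrist_torque"],s["gripper_width"])
E
```

```text
5.7833 [582.6507065  -61.31688812 181.84342422] [ 0.26673322  0.2079726  -0.82021233] [ 0.04493889 -0.02478094 -0.03086728] 49.193282824659896
```

View pics/e_w.png

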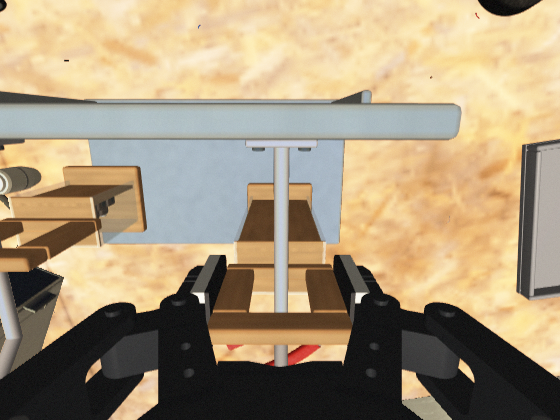

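View pics/e_s.png

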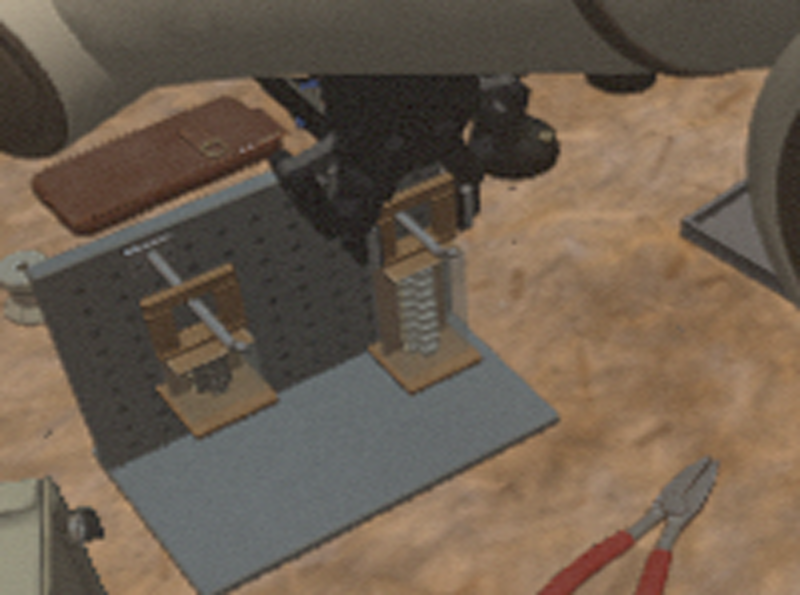

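The pack rose with the fingers, and the peg shows mid-window in the zoomed scene view at (420,230). Drawing it off along the peg.

Call:
move_arm([
  [-1, -10, 2, 1.5, 0, 0, 0],
  [-1, -25, 5, 1.5, 0, 0, 0],
  [-1, -42, 8.3, 1.5, 0, 0, 0],
  [-1, -60, 11.9, 1.5, 0, 0, 0],
  [-1, -78, 15.4, 1.5, 0, 0, 0],
])

```text
clock: 6.2
position: [503.0, -45.8, 182.9]
ee_rot: [0.995, -0.096, -0.001, 0.0]
contact_force: [0.4, 0.9, -0.8]
gripper_width: 49.1
```

Call:
move_arm([
  [-1, -15, 3, 0, 0, 0, 0],
  [-1, -30, 6, 5, 0, 0, 0],
  [-1, -40, 8, 15, 0, 0, 0],
  [-1, -40, 8, 25, 0, 0, 0],
  [-1, -40, 8, 25, 0, 0, 0],
])

```text
clock: 6.62
position: [464.7, -37.8, 210.3]
ee_rot: [0.995, -0.096, 0.002, -0.0]
contact_force: [0.2, 0.1, -0.9]
gripper_width: 49.2
```

```bash
python3 - <<'E'
from h import *
W=optics.get_image("wrist");cv2.imwrite("pics/f_w.png",W["frame"])
S=optics.get_image("scene");cv2.imwrite("pics/f_s.png",cv2.resize(S["frame"][150:325,130:330],None,fx=4,fy=3.4,interpolation=cv2.INTER_CUBIC))
T=optics.get_image("top");cv2.imwrite("pics/f_t.png",T["frame"])
s=readout.read_state(); print(s["clock"],s["position"],s["contact_force"],s["wrist_torque"],s["gripper_width"])
for n,im in [("S",S),("T",T)]:
    print(n,[(np.round(r["uv"],1).tolist(),round(r["conf"],2)) for r in nets.tip_of("short_pack",im)][:3])
E
```

```text
6.7667 [464.2725979  -37.90265516 207.88542765] [ 0.38122126  0.22741789 -1.70674236] [ 0.0114863   0.0248842  -0.01687893] 48.7012523388642
S [([176.2, 238.9], 0.67)]
T [([186.9, 196.4], 0.45)]
```

View pics/f_w.png

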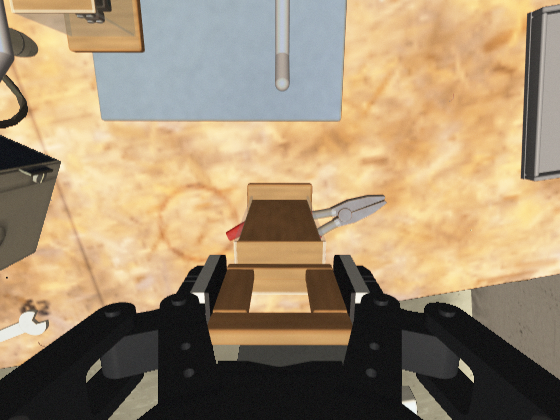

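View pics/f_s.png

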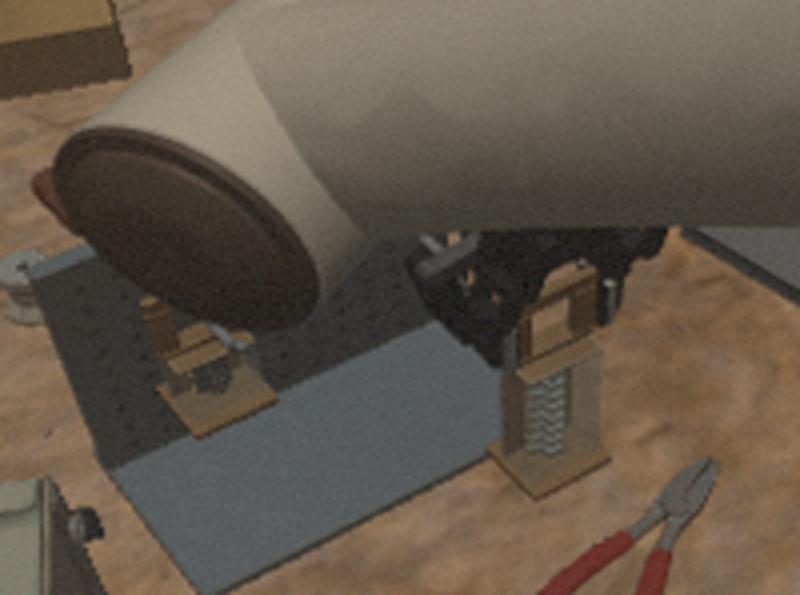

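```bash
python3 - <<'E'
from h import *
import pickle
a=pickle.load(open("a.pkl","rb"));T=a["top"];S=a["scene"]
for uv in [(215,105),(300,155),(400,208)]: print(atz(S,uv,0))
for uv in [(425,262),(362,10),(400,150)]: print([atz(T,uv,z).round() for z in (0,300,600)])
E
```

```text
[1170.56668365 -520.96214857    0.        ]
[ 759.81284784 -511.96812093    0.        ]
[ 403.95808631 -523.82195594    0.        ]
[array([ 402., -512.,    0.]), array([ 390., -397.,  300.]), array([ 377., -282.,  600.])]
[array([1198., -531.,    0.]), array([ 959., -410.,  300.]), array([ 720., -290.,  600.])]
[array([ 720., -528.,    0.]), array([ 617., -408.,  300.]), array([ 514., -289.,  600.])]
```

The pack is free of the peg and upright, and the short pack is unchanged. The wall stands at y≈-515, about 150 mm beyond the placing spot. Carrying it to the tray.

Call:
move_arm([
  [-1, 2, -15, 0, 0, 0, 0],
  [-1, 6, -42, 0, 0, 0, 0.02],
  [-1, 10, -75, 0, 0, 0, 0.04],
  [-1, 14, -110, 0, 0, 0, 0.06],
  [-1, 18, -145, 0, 0, 0, 0.08],
])

```text
clock: 7.28
position: [482.7, -184.3, 207.6]
ee_rot: [0.998, -0.056, -0.001, -0.0]
contact_force: [1.1, 0.4, -0.7]
gripper_width: 49.0
```

Call:
move_arm([
  [-1, 4, -35, 0, 0, 0, 0.01],
  [-1, 8, -70, 0, 0, 0, 0.03],
  [-1, 12, -105, 0, 0, 0, 0.04],
  [-1, 16, -140, 0, 0, 0, 0.05],
  [-1, 19, -165, 0, 0, 0, 0.05],
])

```text
clock: 7.7
position: [501.5, -350.8, 206.9]
ee_rot: [0.999, -0.032, -0.001, -0.0]
contact_force: [0.4, 0.8, -0.6]
gripper_width: 48.7
```

Call:
move_arm([
  [-1, 1, -10, 0, 0, 0, 0],
  [-1, 1, -16, 0, 0, 0, 0],
  [-1, 1, -16, 0, 0, 0, 0],
  [-1, 1, -16, 0, 0, 0, 0],
])

```text
clock: 8.03
position: [502.6, -363.1, 207.8]
ee_rot: [1.0, -0.031, -0.001, -0.0]
contact_force: [0.4, 0.3, -1.2]
gripper_width: 49.0
```

```bash
python3 - <<'E'
from h import *
import pickle
W=optics.get_image("wrist");cv2.imwrite("pics/g_w.png",W["frame"])
T=optics.get_image("top");cv2.imwrite("pics/g_t.png",T["frame"])
s=readout.read_state(); print(s["clock"],s["position"],s["ee_rot"],s["contact_force"],s["wrist_torque"],s["gripper_width"])
for n,im in [("W",W),("T",T)]:
  for k in ["long_pack_window","short_pack","tray_in"]:
    print(n,k,[(np.round(r["uv"],1).tolist(),round(r["conf"],2)) for r in nets.tip_of(k,im)][:3])
pickle.dump(dict(W=W,T=T,s=s),open("g.pkl","wb"))
E
```

```text
8.1333 [ 502.87390505 -362.63437338  208.53276087] [ 9.99529266e-01 -3.06792789e-02 -3.64485319e-05 -1.66562174e-04] [ 0.51709281  0.5347085  -2.08816631] [ 0.02644008 -0.0440713  -0.00455033] 48.91221484595389
W long_pack_window [([278.7, 292.2], 0.81)]
W short_pack []
W tray_in [([284.4, 185.5], 0.97)]
T long_pack_window [([383.8, 214.9], 0.69)]
T short_pack []
T tray_in [([363.9, 236.4], 0.65)]
```

View pics/g_w.png

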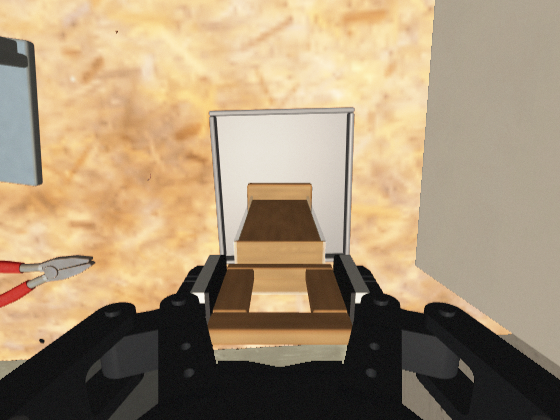

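View pics/g_t.png

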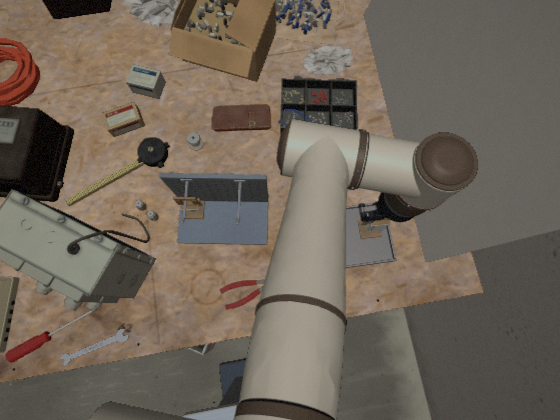

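```bash
python3 - <<'E'
from h import *
import pickle
g=pickle.load(open("g.pkl","rb"));W=g["W"];T=g["T"]
print([atz(W,u,20).round(1) for u in [(211,113),(354,108)]])
print("net",atz(W,(284.4,185.5),5))
print("bottom near inner corner",atz(W,(352,256),20),atz(W,(220,256),20))
print("win",tri([(W,(278.7,292.2)),(T,(383.8,214.9))]))
print("foot far edge corners", [proj(W,(502+23,-362+y,208.5+16.5-124)) for y in (25,-25)])
E
```

```text
[array([ 581.2, -301.8,   20. ]), array([ 577.4, -438. ,   20. ])]
net [ 503.81446964 -367.7126151     5.        ]
bottom near inner corner [ 425.52597611 -435.73427342   20.        ] [ 434.19412853 -294.20502158   20.        ]
win (array([ 504.31997817, -363.50901332,  230.84790997]), [np.float64(1.269789774330018), np.float64(1.2697897743299922)])
foot far edge corners [array([244.32213   , 184.88079161]), array([309.8703674 , 180.91029389])]
```

Call:
move_arm([
  [-1, 0, -2, -20, 0, 0, 0],
  [-1, 0, -2, -40, 0, 0, 0],
  [-1, 0, -2, -60, 0, 0, 0],
  [-1, 0, -2, -74, 0, 0, 0],
  [-1, 0, -2, -80, 0, 0, 0],
])

```text
clock: 8.85
position: [501.6, -365.1, 126.0]
ee_rot: [1.0, -0.031, -0.002, -0.001]
contact_force: [-0.3, -0.5, -1.6]
gripper_width: 48.8
```

Call:
move_arm([
  [-1, 0, 0, -1, 0, 0, 0],
  [-1, 0, 0, -2, 0, 0, 0],
  [-1, 0, 0, -3, 0, 0, 0],
  [-1, 0, 0, -3, 0, 0, 0],
])

```text
clock: 9.18
position: [503.4, -366.2, 126.5]
ee_rot: [1.0, -0.031, 0.001, 0.0]
contact_force: [0.1, -0.0, -0.1]
gripper_width: 48.8
```

Call:
move_arm([
  [-1, 0, 0, -1, 0, 0, 0],
  [-1, 0, 0, -2, 0, 0, 0],
  [-1, 0, 0, -3, 0, 0, 0],
  [-1, 0, 0, -3, 0, 0, 0],
])

```text
clock: 9.52
position: [502.7, -365.9, 122.3]
ee_rot: [1.0, -0.031, -0.0, -0.0]
contact_force: [-0.2, 0.7, -1.3]
gripper_width: 49.0
```

Call:
move_arm([
  [-1, 0, 0, -1, 0, 0, 0],
  [-1, 0, 0, -1, 0, 0, 0],
  [-1, 0, 0, -2, 0, 0, 0],
  [-1, 0, 0, -2, 0, 0, 0],
])

```text
clock: 9.85
position: [502.7, -365.9, 120.2]
ee_rot: [1.0, -0.031, -0.0, -0.0]
contact_force: [0.2, 0.4, -1.4]
gripper_width: 48.9
```

Call:
move_arm([
  [-1, 0, 0, -1, 0, 0, 0],
  [-1, 0, 0, -1, 0, 0, 0],
  [-1, 0, 0, -1, 0, 0, 0],
])

```text
clock: 10.1
position: [502.8, -365.9, 119.3]
ee_rot: [1.0, -0.031, -0.0, -0.0]
contact_force: [-0.1, 0.2, -0.4]
gripper_width: 48.8
```

Call:
move_arm([
  [-1, 0, 0, -1, 0, 0, 0],
  [-1, 0, 0, -1, 0, 0, 0],
  [-1, 0, 0, -1, 0, 0, 0],
])

```text
clock: 10.35
position: [502.9, -366.0, 118.5]
ee_rot: [1.0, -0.031, 0.0, 0.0]
contact_force: [-0.6, -0.5, -0.5]
gripper_width: 48.8
```

```bash
python3 - <<'E'
from h import *
import pickle
W=optics.get_image("wrist");cv2.imwrite("pics/h_w.png",W["frame"])
S=optics.get_image("scene");cv2.imwrite("pics/h_s.png",cv2.resize(S["frame"][120:270,280:440],None,fx=4,fy=4,interpolation=cv2.INTER_CUBIC))
s=readout.read_state(); print(s["clock"],s["position"],s["contact_force"],s["wrist_torque"],s["gripper_width"])
E
```

```text
10.45 [ 502.88623834 -365.96178895  118.48767453] [ 0.35812378 -0.52062057 -0.18277677] [-0.09400718 -0.08563045  0.00539973] 48.69833414072211
```

View pics/h_s.png

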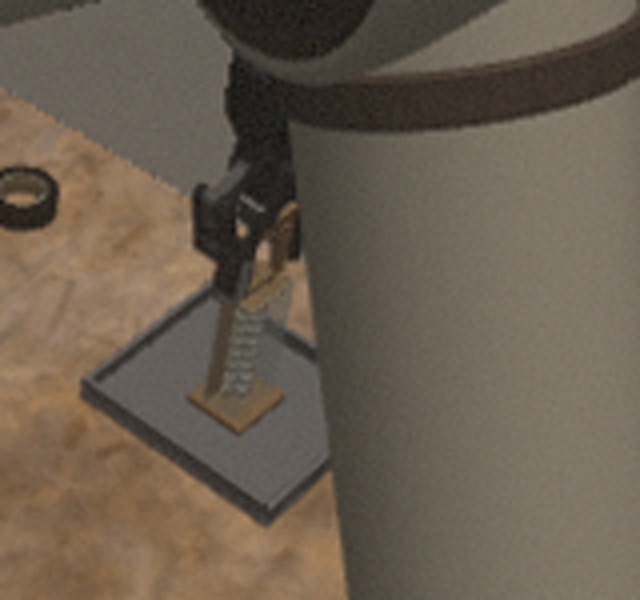

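View pics/h_w.png

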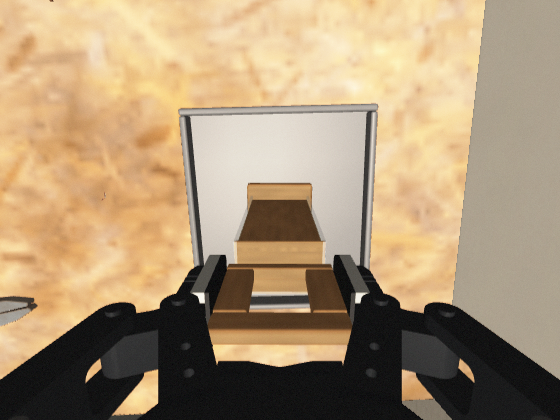

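Still about at floor height with no clear contact. Going down in small steps until the force rises.

Call:
move_arm([
  [-1, 0, 0, -1, 0, 0, 0],
  [-1, 0, 0, -1, 0, 0, 0],
  [-1, 0, 0, -1, 0, 0, 0],
])

```text
clock: 10.7
position: [503.0, -366.0, 118.4]
ee_rot: [1.0, -0.031, 0.0, 0.0]
contact_force: [-0.8, 0.8, 5.6]
gripper_width: 49.1
```

Call:
move_arm([
  [-1, 0, 0, -1, 0, 0, 0],
  [-1, 0, 0, -1, 0, 0, 0],
  [-1, 0, 0, -1, 0, 0, 0],
])

```text
clock: 10.95
position: [503.1, -366.0, 118.4]
ee_rot: [1.0, -0.031, 0.001, 0.0]
contact_force: [-0.8, 3.0, 9.4]
gripper_width: 49.0
```

The foot touched down at TCP z=118.4, with 5 to 9 N showing. Unloading, then opening.

Call:
move_arm([
  [-1, 0, 0, 1.5, 0, 0, 0],
  [-1, 0, 0, 1.5, 0, 0, 0],
  [0.3, 0, 0, 1.5, 0, 0, 0],
  [0.5, 0, 0, 1.5, 0, 0, 0],
  [0.7, 0, 0, 1.5, 0, 0, 0],
])

```text
clock: 11.37
position: [502.7, -365.9, 117.3]
ee_rot: [1.0, -0.031, -0.0, -0.0]
contact_force: [1.0, 0.0, 1.2]
gripper_width: 72.3
```

Call:
move_arm([
  [1, 0, 0, 0, 0, 0, 0],
  [1, 0, 0, 0, 0, 0, 0],
  [1, 0, 0, 0, 0, 0, 0],
  [1, 0, 0, 0, 0, 0, 0],
])

```text
clock: 11.7
position: [502.8, -365.9, 117.8]
ee_rot: [1.0, -0.031, -0.0, -0.0]
contact_force: [0.2, -0.1, 0.3]
gripper_width: 85.1
```

```bash
python3 - <<'E'
from h import *
W=optics.get_image("wrist");cv2.imwrite("pics/i_w.png",W["frame"])
s=readout.read_state(); print(s["clock"],s["position"],s["contact_force"],s["gripper_width"])
E
```

```text
11.75 [ 502.80766549 -365.93239253  117.84979734] [-0.23154173 -0.1309442  -0.49453154] 85.54523138480333
```

View pics/i_w.png

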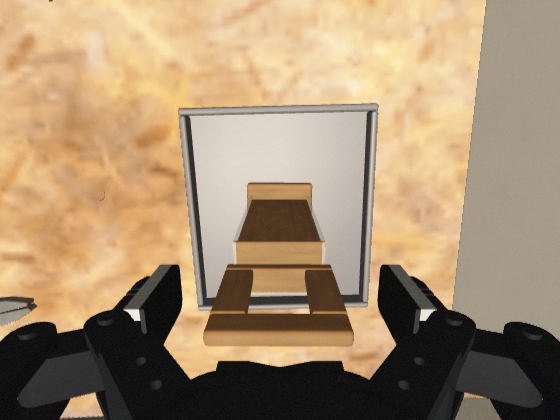

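The pack stands freely between the open fingers, with the header top at about (280,332). Retreating straight up and then away.

Call:
move_arm([
  [1, 0, 0, 20, 0, 0, 0],
  [1, 0, 0, 55, 0, 0, 0],
  [1, 0, 0, 90, 0, 0, 0],
  [1, 0, 0, 125, 0, 0, 0],
  [1, 0, 0, 160, 0, 0, 0],
])

```text
clock: 12.17
position: [502.5, -365.8, 279.7]
ee_rot: [1.0, -0.031, 0.0, 0.0]
contact_force: [1.2, -0.5, -0.7]
gripper_width: 85.3
```

Call:
move_arm([
  [1, -20, 30, 20, 0, 0, 0],
  [1, -40, 60, 20, 0, 0, 0],
  [1, -60, 90, 20, 0, 0, 0],
  [1, -60, 90, 20, 0, 0, 0],
  [1, -60, 90, 20, 0, 0, 0],
])

```text
clock: 12.58
position: [442.0, -274.9, 299.0]
ee_rot: [1.0, -0.03, 0.001, 0.0]
contact_force: [0.5, 0.1, 0.0]
gripper_width: 85.5
```

```bash
python3 - <<'E'
from h import *
W=optics.get_image("wrist");cv2.imwrite("pics/j_w.png",W["frame"])
T=optics.get_image("top");cv2.imwrite("pics/j_t.png",T["frame"])
S=optics.get_image("scene");cv2.imwrite("pics/j_s.png",S["frame"])
s=readout.read_state(); print(s["clock"],s["position"],s["contact_force"],s["gripper_width"])
o={}
for n,im in [("W",W),("T",T),("S",S)]:
  for k in ["long_pack_window","short_pack","tray_in"]:
    r=nets.tip_of(k,im)
    print(n,k,[(np.round(r["uv"],1).tolist(),round(r["conf"],2)) for r in r][:3])
    if r and r[0]["conf"]>.4:o.setdefault(k,[]).append((im,r[0]["uv"]))
for k in o:
  if len(o[k])>1: print(k,tri(o[k]))
print("pred win",proj(W,(503,-366,137)),proj(W,(503,-366,167)))
E
```

```text
12.7333 [ 443.46843946 -276.40439618  297.95143293] [ 0.03921765  0.4966051  -1.14719101] 85.70784070446132
W long_pack_window [([375.3, 124.1], 0.59)]
W short_pack []
W tray_in []
T long_pack_window []
T short_pack [([187.3, 197.4], 0.9)]
T tray_in []
S long_pack_window [([343.8, 183.1], 0.83), ([178.3, 234.9], 0.66)]
S short_pack [([177.1, 236.0], 0.77)]
S tray_in [([339.6, 222.4], 0.95)]
long_pack_window (array([ 503.53178295, -360.78360434,  141.85692281]), [np.float64(1.6407761521916904), np.float64(1.6407761521916393)])
short_pack (array([628.69300252,  48.775765  , 192.97461438]), [np.float64(1.7424362643166773), np.float64(1.7424362643167635)])
pred win [378.45361803 122.8895706 ] [389.28693429 123.16610146]
```

View pics/j_w.png

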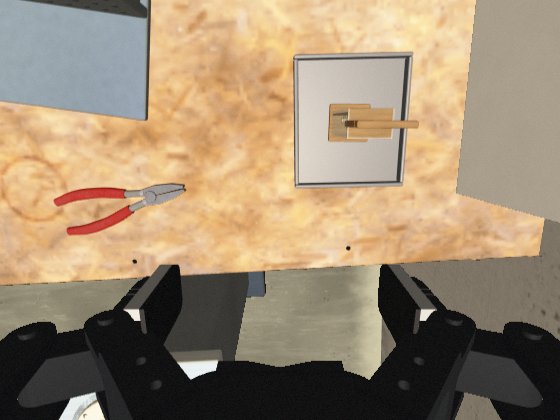

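View pics/j_s.png

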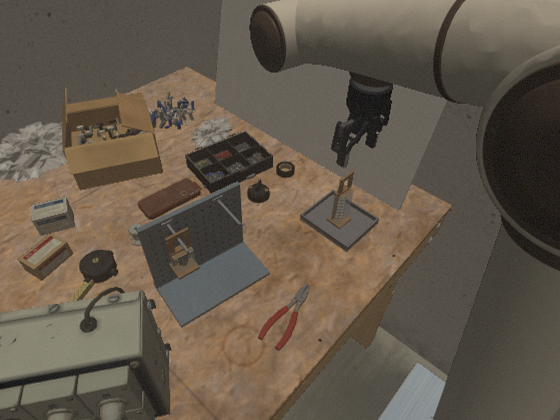

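View pics/j_t.png

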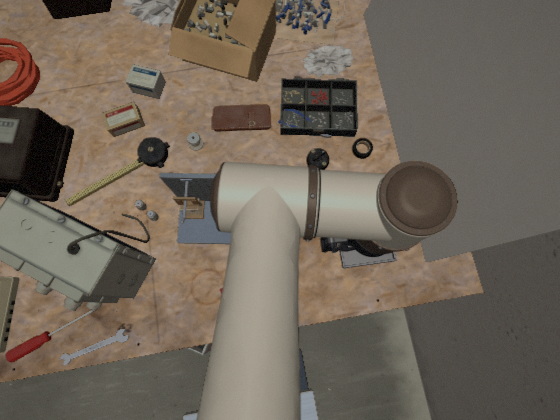

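The wrist view shows the pack standing with its foot at about (350,122), inside the tray (295-412, 52-188). The scene view shows the short pack still on its peg at (178,236), and the gripper is clear of everything.

```bash
python3 - <<'E'
from bench import workorder
print(workorder.job_done())
E
```

```text
the job is handed in; nothing more can be done
None
```

I took the long pack off its peg and stood it upright on its foot in the tray, then handed the job in at about 12.7 s of the 37 s allowed. I gripped the header's side edges, raised it about 20 mm, drew it about 80 mm along the peg, carried it over and lowered it until I felt contact. Then I opened the fingers and backed the gripper off.

**Last checks:**
- **Position:** the networks put the window at about (503.5, -361, 142) mm. The tool pose at release gave (503, -366, about 135–137). The tray centre measured about (502, -366), so the pack is roughly centred.
- **Height disagreement:** the network's 142 mm is about 137 mm above the tray floor, close to the 138 mm limit. I put the extra few mm down to network and calibration error. The foot met the floor with a force of 5–9 N, and the pack stood upright in the images after release.
- **Short pack:** it still hangs on its peg in both the scene and top views. Its measured origin moved from (625, 51, 199) to (629, 49, 193), about 8 mm. That is mostly network noise, as its pixels moved by only 1–2.

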